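Lock the keeper of a bonding nest with its quarter-turn stud

TASK

The lead strip already lies in the bonding nest: slide the keeper frame over it, away from the nest's open front, until it is fully home against its stop. Then lock the keeper with the winged quarter-turn stud: turn the wing to line up with the two index marks so the stud's cross bar meets its slot, push the stud fully in, and turn it clockwise to its stop so that it stays down when you let go. Leave the things standing around the nest where they are.

Things in the scene. Friction and masses are not known exactly. Their poses are not given: they have to be found in the camera images.
- nest: Bonding nest bolted to the table: aluminium base 132 (x) by 192 (y) by 10 mm, rails 34 mm high along its short sides, a fixed lead strip in its left rear half. Origin: centre of its underside; x points to its rear (away from the robot), y left, z up. In its right half a strike plate (top 20 mm high, 4 mm thick) runs along x under the stud; its slot, 9 (x) by 26 (y) mm, is centred at (+30, -60) mm.
- keeper (a joint): How far the keeper is from home (m): 0 = home at its rear stop, up to 0.050 as it is drawn to the nest's front (-x of the nest). The keeper is a flat steel window frame that slides along the nest's x between the rails, top face 32 mm high, about 2 N of friction; it stays where it is left and cannot be lifted.
- keeper_tab (a point): Centre of the top of the upright dark push tab on the keeper's front bar, left half: 9 mm thick (x), 26 mm wide (y), standing 21 mm above the keeper's top face; this point is 53 mm above the table. Push it from the front, or pinch it across its thickness. Axes as the nest's.
- plunger (a joint): How far the stud is pushed in (m): 0 = up, 0.010 = fully in. Spring: 4 N to start, 7 N fully in. If the cross bar does not meet the slot (keeper over 2 mm from home, or wing over about 10 degrees off the marks) it stops on the strike plate after 1 mm. Locked and let go it rests at about 0.009; let go unturned, it springs up.
- wing (a joint): Turn of the wing (rad), growing CLOCKWISE seen from above: 0 = wing and cross bar along the slot (the nest's y, in line with two black marks on the keeper beside the stud); 1.5 = locked, at its stop; lower stop -1.4. Starts negative. Friction 0.03 N m. Cross bar 22x5x4 mm, parallel to the wing, under the keeper: pushed in and turned, it catches under the strike plate.
- wing_grip (a point): Centre of the stud's wing, on its turning axis: dark upright bar 30 long (y), 10 thick (x), 20 mm high, on a steel disc 30 mm across that fingertips may press. Stud up: point 57 mm above the table, wing top 67, disc top 47, all 10 mm lower when pushed in. With the keeper home it is at (+30, -60) mm of the nest; always 20 mm behind and 105 mm right of the tab.
- hex_key: Loose bystander: black hex key with a sleeve, 26x79x8 mm, lying in front of the nest. Origin at the centre of its underside. Leave it.
- setup_block: Loose bystander: steel height setting block with a short pin, 28x40x32 mm, left of the nest. Origin at the centre of its underside. Leave it.
- flux_jar: Loose bystander: small jar with a dark cap, 48 mm diameter, 50 mm high, behind the nest. Origin at the centre of its underside. Leave it.
- tape: Loose bystander: roll of film tape, 73 mm diameter, 12 mm high, lying to the right of the nest. Origin at the centre of its underside. Leave it.
Things that resemble listed ones, but are neither listed nor needed, are in the scene too. Of the things that look like the nest, the larger one is meant.

How it is judged:
By the outcome, as a careful person would: the job done as asked, in the order asked, and still so for the second after the job is handed in, with the robot touching nothing.
It also fails if it takes over 61 s, if anything falls off the work surface, if the arm or the gripper's body presses on something with over 40 N, if the wrist force passes 120 N, or if a joint passes its speed limit or range.

ROBOT

A 6-joint arm with a two-finger parallel gripper is mounted at the origin on the work surface; the furniture and walls round the work are solid. World frame = base frame: x ahead of the robot, y to its left, z up, the work surface at z = 0. Lengths are in m, angles in rad, forces in N, time in s.
With the tool pointing down it reaches from about 0.375 to 0.925 m from the base axis. Payload 5.7 kg.
Tool frame: the origin (TCP) lies at the very end of the fingers, on their centre line; the grasp point (between the pads) lies behind it (ctrl.grip_depth is the z of the grasp point in the tool frame, in m); z points along the fingers, y is the line along which they close (so a half turn about z gives the same grasp; the last joint's range is limited). The gripper opens to 88 mm and grips with 3 to 60 N. Pads are 20 mm wide; open, the fingers measure 115 mm over their backs; the gripper's body (75 mm by 178 mm) begins 61 mm behind the grasp point.
Start: joints at [1.073, 0.359, 1.51, -0, 1.272, -0.115], TCP at [0.224, 0.557, 0.223] pointing down, gripper open.
Joint ranges: [-2.97, 2.97], [-1.01, 2.36], [0.21, 2.38], [-0.96, 4.11], [0.2, 2.71], [-2.98, 2.98]. Speed limits (rad/s): [2.39, 2.39, 3.14, 3.14, 3.14, 3.14].

INTERFACE

Orientations are given as a unit quaternion [x, y, z, w].
In Python, from cell import ctrl, gripper_to, solve_ik, status, imaging gives the robot as it stands. The module is installed in compiled form; this text tells all that it offers. Calls block until the motion is done:
- ctrl.move_to(position, orientation): joint-space move of the TCP to a pose.
- ctrl.servo_line(position, feed=0.15, orientation=None, stop_force=None): straight line of the TCP; orientation=None keeps the orientation; feed is the mean speed in m/s. With stop_force (N) it stops when the force on the tool has changed by that much, and returns True; else False.
- ctrl.goto_joints(angles): joint-space move.
- gripper_to(opening, grip_force=None): opening from 0.0 (shut) to 1.0 (fully open); grip_force is the grip in N (None keeps the last); returns when the fingers have stopped.
- ctrl.pause(seconds).
- solve_ik(position, orientation): joint angles nearest the present ones, or None.
- status.observe(): the state.
- imaging.snapshot(name): name is "side" or "top"; returns the picture (384x512x3 uint8, red, green, blue); there is no depth.
- imaging.camera_info(name): a dict with "intrinsics" (3x3 intrinsics, pixels), "dist" ([k1, k2, p1, p2, k3] as OpenCV has them; the pictures are not rectified), "R" (3x3) and "t" (3): a world point X has camera coordinates R X + t. Camera axes: x right, y down, z forward; pixel columns grow to the right and rows downward; lengths in m; the calibration is good to about 2 mm. A picture is of the moment at which its call begins. camera_info takes no time and is no camera call.
A pose or a line that the arm cannot do raises ctrl.MotionError and nothing moves.
- ctrl.sign_off(): hands the job in; it is judged then, once.
The state is a dict: "t": time; "joints": joint angles; "joint_velocities": joint speeds; "joint_torque": joint torques, N m; "tcp_pos": TCP position; "tool_rot": TCP orientation; "force": force on the tool from outside, world axes, zero at the start; "moment": the same for the moment, N m; "gripper_width": opening from 0.0 (shut) to 1.0 (fully open); "finger_force": force on a finger pad.
Only numpy, scipy, OpenCV 4.12 (cv2) and the standard library are available. Lean on these libraries where they do the work, as an engineer would, in place of code of your own. Each camera call takes 0.05 s, during which the arm holds its last target. There are 200 camera calls.

## Working session

There is one attempt and no reset: what is moved stays moved. The work goes in short steps, each a Python script; the robot and the scene stay as the last script left them, time stands still between calls to the robot, and variables do not carry over. Pictures are saved under pics/ and viewed, at most 10 in all, crops included, and the job is handed in when it is done.

```bash
mkdir -p pics
python3 - <<'E'
from cell import ctrl, imaging, status
import cv2
for n in("top","side"):
    cv2.imwrite(f"pics/{n}0.png",cv2.resize(imaging.snapshot(n)[:,:,::-1],(768,576)))
    c=imaging.camera_info(n);print(n,c)
print(ctrl.grip_depth,status.observe())
E
```

```text
top {'intrinsics': array([[400.69746965,   0.        , 262.2834823 ],
       [  0.        , 400.69746965, 189.79306684],
       [  0.        ,   0.        ,   1.        ]]), 'dist': array([0.04675205, 0.        , 0.        , 0.        , 0.        ]), 'R': array([[ 0.01540971, -0.99943488, -0.02987422],
       [-0.98467363, -0.00997743, -0.17412152],
       [ 0.17372505,  0.03209952, -0.98427091]]), 't': array([-0.13541832,  0.5035467 ,  0.86437468])}
side {'intrinsics': array([[430.23338241,   0.        , 260.56065698],
       [  0.        , 430.23338241, 186.48730353],
       [  0.        ,   0.        ,   1.        ]]), 'dist': array([-0.05169308,  0.        ,  0.        ,  0.        ,  0.        ]), 'R': array([[-0.95454882, -0.29782984, -0.01157355],
       [-0.10942476,  0.38629788, -0.91586034],
       [ 0.27724138, -0.87296697, -0.40133014]]), 't': array([0.45746339, 0.16293173, 0.62329066])}
-0.0187 {'t': 0.1, 'joints': array([ 1.07289848e+00,  3.59426979e-01,  1.51131636e+00,  3.10279499e-05,
        1.27249463e+00, -1.15127670e-01]), 'joint_velocities': array([-0.00234834, -0.00185525, -0.00400101, -0.00088139, -0.0001418 ,
       -0.0015868 ]), 'joint_torque': array([ 7.36809834e-04, -5.16357315e+01, -2.71405452e+01,  6.78739278e-02,
        2.75903055e-02, -5.70353825e-05]), 'tcp_pos': array([0.22381036, 0.55602975, 0.2219002 ]), 'tool_rot': array([ 1.90223300e-01,  9.81740505e-01, -7.79844009e-04, -2.62360096e-04]), 'force': array([-0.24122876,  0.02902853,  0.08165538]), 'moment': array([ 0.012846  , -0.01616657,  0.03143322]), 'finger_force': 0.0, 'gripper_width': 0.9991553877991659}
```

View pics/top0.png

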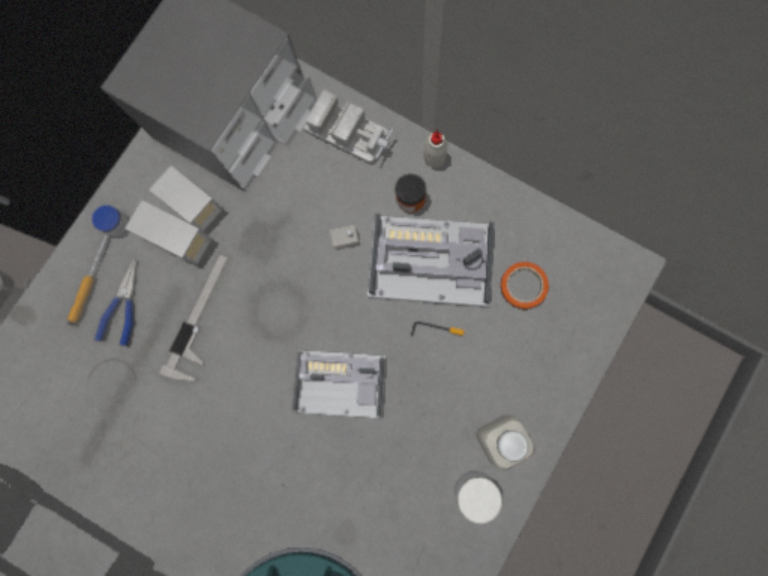

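View pics/side0.png

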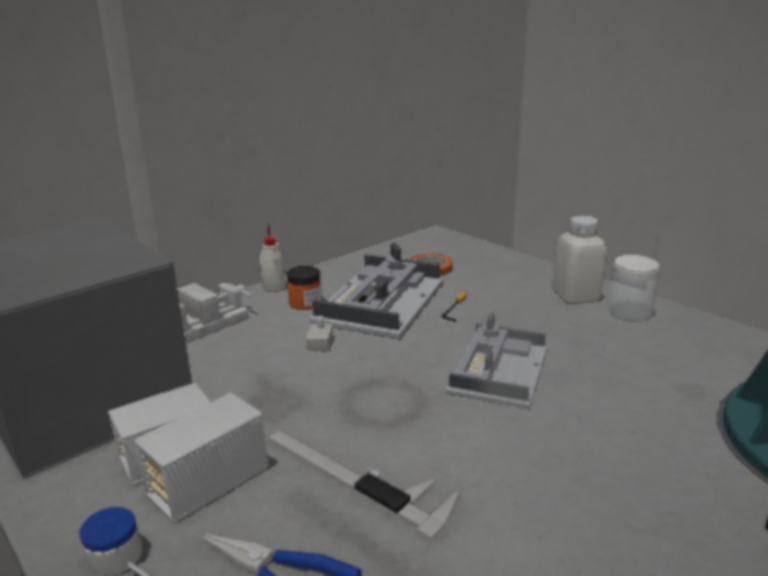

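Nest candidates in the top picture (768x576): the large one at (432,260) and a small look-alike at (340,384). In the side picture they are at (378,293) and (500,362). I choose the large one. The tab appears to be at (401,267) and the wing at (473,257). A close crop will check this.

Run:
```python
from cell import imaging
import cv2,numpy as np
a=np.mean([imaging.snapshot("top") for _ in range(4)],0)
b=np.mean([imaging.snapshot("side") for _ in range(4)],0)
f=lambda a,x,y,w,h,s:cv2.resize(np.clip(a[y:y+h,x:x+w,::-1]*1.5,0,255).astype(np.uint8),None,fx=s,fy=s,interpolation=cv2.INTER_CUBIC)
cv2.imwrite("pics/topc.png",f(a,240,138,95,70,8))
cv2.imwrite("pics/sidec.png",f(b,205,155,95,70,8))
```

```text
(no output)
```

View pics/topc.png

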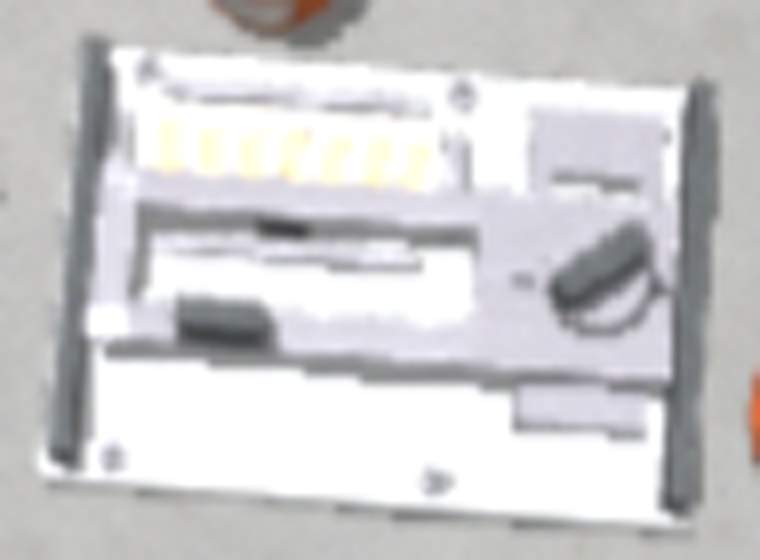

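View pics/sidec.png

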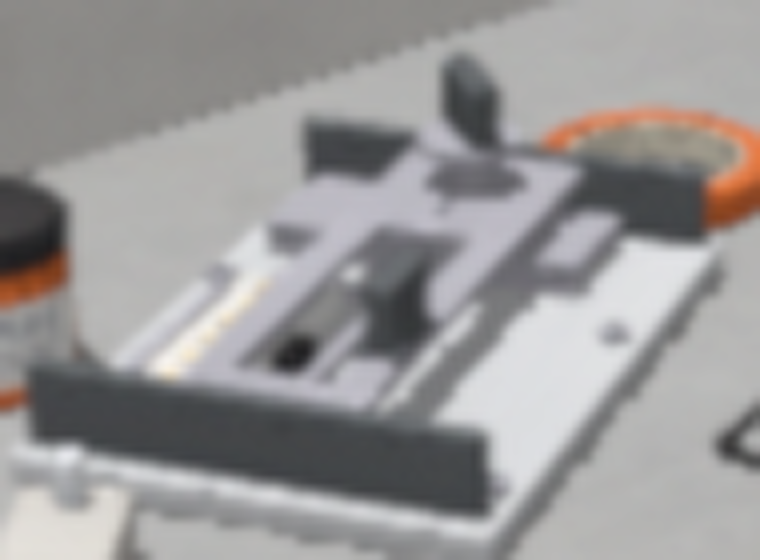

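Both crops confirm the choice. It is the large nest, with the tab top near crop (222,308) in the top view and (398,247) in the side view. The wing top is near (600,255) in the top view and (470,68) in the side view, turned counter-clockwise (negative), and the keeper is well off home. Next I fit the pose.

```bash
cat > fit.py <<'E'
from cell import imaging
import cv2,numpy as np
from scipy.optimize import least_squares
C={n:imaging.camera_info(n) for n in("top","side")}
O={"top":(240,138),"side":(205,155)}
def proj(n,X):
    c=C[n];return cv2.projectPoints(np.array([X],float),cv2.Rodrigues(c["R"])[0],c["t"],c["intrinsics"],c["dist"])[0][0,0]
def px(n,u,v): return np.array([O[n][0]+(u+.5)/8-.5,O[n][1]+(v+.5)/8-.5])
# cam, crop px, local point fn(q)
def W(p,d,s): a=p[4];return lambda:0
obs=[("top",42,478,lambda q:(-.066,.096,.01)),("top",690,522,lambda q:(-.066,-.096,.01)),
("side",487,515,lambda q:(-.066,.096,.01)),("side",720,248,lambda q:(-.066,-.096,.01)),
("top",222,309,lambda q:(.010-q,.045,.053)),("side",398,247,lambda q:(.010-q,.045,.053)),
("top",601,255,lambda q:(.030-q,-.060,.067)),("side",470,66,lambda q:(.030-q,-.060,.067))]
rear=[(300,59),(600,81)]
def w(p,l):
    c,s=np.cos(p[2]),np.sin(p[2]);return (p[0]+c*l[0]-s*l[1],p[1]+s*l[0]+c*l[1],l[2])
def res(p):
    r=[proj(n,w(p,f(p[3])))-px(n,u,v) for n,u,v,f in obs]
    r+=[proj("top",w(p,(.066,p[4+i],.01)))-px("top",u,v) for i,(u,v) in enumerate(rear)]
    return np.ravel(r)
if __name__=="__main__":
    s=least_squares(res,[.6,-.2,0,.03,.03,-.06])
    p=s.x;print(np.round(p,4));print(np.round(s.fun.reshape(-1,2),2))
    print("tab",w(p,(.010-p[3],.045,.053)),"wing",w(p,(.03-p[3],-.06,.067)),"home",w(p,(.03,-.06,.067)))
    # wing angle from top ends
    X=[]
    for u,v in((563,283),(640,232)):
        f=lambda xy:proj("top",(xy[0],xy[1],.067))-px("top",u,v)
        X.append(least_squares(f,p[:2]).x)
    d=X[1]-X[0];yaw=np.arctan2(d[1],d[0]);print("wing yaw",yaw,"len",np.hypot(*d),"wing joint",-((yaw-p[2]-np.pi/2+np.pi/2)%np.pi-np.pi/2))
    np.save("p.npy",p)
E
python3 fit.py
```

```text
[ 0.5537 -0.1862 -0.0689  0.0315  0.0292 -0.0601]
[[-0.59 -0.79]
 [ 0.79  0.22]
 [ 0.76  1.95]
 [ 0.83 -1.69]
 [-0.14 -0.39]
 [ 0.06  1.94]
 [ 0.5  -0.18]
 [ 0.26 -0.18]
 [ 0.05 -0.65]
 [ 0.05 -0.69]]
tab (np.float64(0.5353721713605569), np.float64(-0.1398171917108939), 0.053) wing (np.float64(0.5480977298611523), np.float64(-0.24594475721980363), 0.067) home (np.float64(0.5795306371959811), np.float64(-0.24811338565089602), 0.067)
wing yaw -0.9689572333306209 len 0.0257670940807328 wing joint -0.6707222342083812
```

```bash
cat > h.py <<'E'
from cell import ctrl,gripper_to,solve_ik,status,imaging
import numpy as np,cv2
p=np.load("p.npy");yaw=p[2]
def Q(a): return [np.cos(a/2),np.sin(a/2),0,0]
def W(x,y,z):
    c,s=np.cos(yaw),np.sin(yaw);return [p[0]+c*x-s*y,p[1]+s*x+c*y,z]
def L(P):
    c,s=np.cos(yaw),np.sin(yaw);d=np.array(P[:2])-p[:2];return [c*d[0]+s*d[1],-s*d[0]+c*d[1],P[2]]
def st(m=""):
    o=status.observe();print(m,"t%.2f"%o["t"],"L",np.round(L(o["tcp_pos"]),4),"F",np.round(o["force"],1),"M",np.round(o["moment"],2),"w%.3f"%o["gripper_width"],"ff%.1f"%o["finger_force"],"j6 %.2f"%o["joints"][5]);return o
def crop(n,name,x,y,w=95,h=70,s=8):
    a=np.mean([imaging.snapshot(n) for _ in range(3)],0)
    cv2.imwrite(name,cv2.resize(np.clip(a[y:y+h,x:x+w,::-1]*1.2,0,255).astype(np.uint8),None,fx=s,fy=s,interpolation=cv2.INTER_CUBIC))
E
python3 - <<'E'
from h import *
for nm,a in(("push",yaw),("push+pi",yaw+np.pi)):
    print(nm,solve_ik(W(-.0515,.045,.15),Q(a)))
for k in(1,-1):
  for th in(-.67,0,1.5):
    print(k,th,solve_ik(W(.03,-.06,.05),Q(yaw-th+k*np.pi/2)))
E
```

```text
push [-3.97971982e-01  3.31595320e-01  1.75966687e+00 -4.44089210e-16
  1.05033047e+00  1.24170749e+00]
push+pi [-3.97971982e-01  3.31595320e-01  1.75966687e+00 -4.44089210e-16
  1.05033047e+00 -1.89988517e+00]
1 -0.67 [-5.14030064e-01  5.88428957e-01  1.60314407e+00 -4.44089210e-16
  9.50019631e-01 -1.11514692e+00]
1 0 [-5.14030064e-01  5.88428957e-01  1.60314407e+00 -4.44089210e-16
  9.50019631e-01 -4.45146924e-01]
1 1.5 [-5.14030064e-01  5.88428957e-01  1.60314407e+00 -4.44089210e-16
  9.50019631e-01  1.05485308e+00]
-1 -0.67 [-5.14030064e-01  5.88428957e-01  1.60314407e+00 -4.44089210e-16
  9.50019631e-01  2.02644573e+00]
-1 0 [-5.14030064e-01  5.88428957e-01  1.60314407e+00 -4.44089210e-16
  9.50019631e-01  2.69644573e+00]
-1 1.5 [-5.14030064e-01  5.88428957e-01  1.60314407e+00 -4.44089210e-16
  9.50019631e-01 -2.08673958e+00]
```

k=+1 gives ample range for the last joint. Now I push the keeper.

Run:
```python
from h import *
ctrl.move_to(W(-.055,.045,.17),Q(yaw)); gripper_to(0.0)
ctrl.servo_line(W(-.055,.045,.039),feed=.12)
st("down")
r=ctrl.servo_line(W(.006,.045,.039),feed=.03,stop_force=12);print(r);st("pushed")
ctrl.servo_line(W(-.03,.045,.039),feed=.1)
ctrl.servo_line(W(-.03,.045,.16),feed=.2)
ctrl.move_to(W(-.16,.10,.2),Q(yaw));st()
crop("top","pics/topd.png",240,138);crop("side","pics/sided.png",205,155)
```

```text
down t5.73 L [-0.0544  0.0448  0.0396] F [-0.1 -0.3  0.2] M [ 0.02  0.09 -0.03] w0.007 ff0.0 j6 1.24
True
pushed t7.19 L [-0.0086  0.0454  0.0383] F [ 0.3  0.2 -0.1] M [ 0.02  0.16 -0.02] w0.007 ff0.0 j6 1.27
 t8.94 L [-0.1593  0.0998  0.1997] F [ 0.3 -0.5  0.1] M [-0.    0.13  0.06] w0.004 ff0.0 j6 1.28
```

View pics/topd.png

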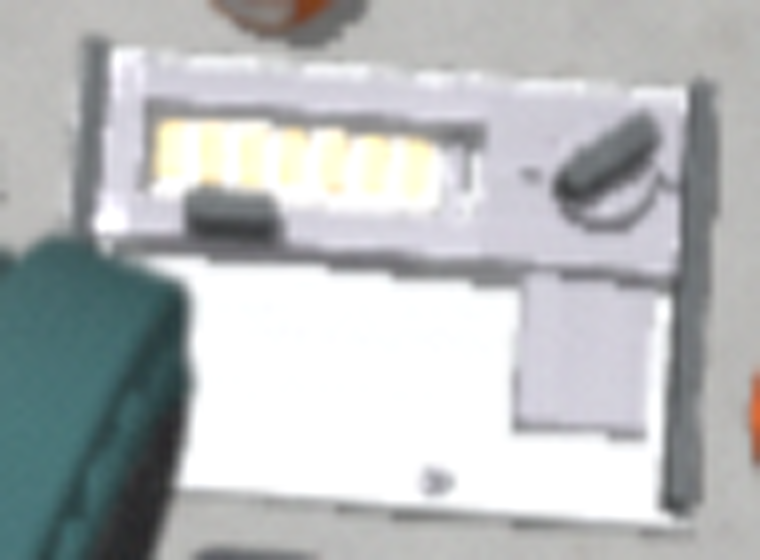

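The top crop shows the keeper moved to the rear: the tab top is now at about (232,203), the wing at (608,150) and the index marks at (530,175) and (670,185). I'll push once more, slowly and harder, to confirm it is home.

```bash
python3 - <<'E'
from h import *
ctrl.servo_line(W(-.03,.045,.16),feed=.25)
ctrl.servo_line(W(-.03,.045,.039),feed=.15)
print(ctrl.servo_line(W(.006,.045,.039),feed=.02,stop_force=5));st("5N")
print(ctrl.servo_line(W(.006,.045,.039),feed=.015,stop_force=20));st("20N")
ctrl.servo_line(W(-.03,.045,.039),feed=.1)
ctrl.servo_line(W(-.03,.045,.16),feed=.2)
E
cat > f2.py <<'E'
from fit import *
p=np.load("p.npy")
def at(u,v,z): return least_squares(lambda q:proj("top",(q[0],q[1],z))-px("top",u,v),p[:2]).x
def loc(P): c,s=np.cos(p[2]),np.sin(p[2]);d=P-p[:2];return np.array([c*d[0]+s*d[1],-s*d[0]+c*d[1]])
for n,u,v,z in(("tab",232,203,.053),("wing",607,150,.067),("m1",530,175,.032),("m2",670,185,.032),("e1",570,183,.067),("e2",647,125,.067)):print(n,loc(at(u,v,z)))
E
python3 f2.py
```

```text
True
5N t12.04 L [-0.0086  0.0452  0.0385] F [ 1.6 -0.6 -0. ] M [ 0.04  0.14 -0.01] w0.002 ff0.0 j6 1.27
True
20N t12.62 L [-0.0088  0.0457  0.0376] F [-0.4  0.1  0.1] M [0.   0.13 0.03] w0.004 ff0.0 j6 1.27
tab [0.00833581 0.04430438]
wing [ 0.0279201  -0.05872467]
m1 [ 0.02832887 -0.04006362]
m2 [ 0.02840904 -0.08029585]
e1 [ 0.01774492 -0.04913519]
e2 [ 0.03589182 -0.06930073]
```

Both contacts stopped at the same position, so the keeper is home. Next I grip the wing.

Run:
```python
from h import *
a=yaw+.68+np.pi/2
ctrl.move_to(W(.028,-.0597,.16),Q(a)); gripper_to(0.4)
ctrl.servo_line(W(.028,-.0597,.075),feed=.12)
r=ctrl.servo_line(W(.028,-.0597,.050),feed=.04,stop_force=4);print(r)
st("down"); gripper_to(0.0,12); o=st("grip")
```

```text
False
down t18.13 L [ 0.028  -0.0597  0.0499] F [0.5 0.  0.3] M [-0.04  0.   -0.04] w0.401 ff0.0 j6 -1.13
grip t18.64 L [ 0.0282 -0.0597  0.0502] F [0.  0.3 1.3] M [ 0.05 -0.    0.06] w0.109 ff12.0 j6 -1.13
```

Run:
```python
from h import *
def turn(d,n):
    for i in range(n):
        j=np.array(status.observe()["joints"]);
        if i==0:j0=j
        t=j0.copy();t[5]+=d*(i+1)/n;ctrl.goto_joints(t)
turn(.68,1);st("aligned")
P=status.observe()["tcp_pos"]; 
r=ctrl.servo_line([P[0],P[1],.0475],feed=.02,stop_force=15);print(r);st("disc")
r=ctrl.servo_line([P[0],P[1],.034],feed=.02,stop_force=15);print(r);st("pressed")
```

```text
aligned t19.33 L [ 0.0277 -0.0598  0.0501] F [-2.  -0.4  2.8] M [-0.21  0.45  0.01] w0.113 ff12.0 j6 -0.45
False
disc t19.62 L [ 0.0277 -0.0598  0.0475] F [-1.6 -0.1  3.5] M [-0.06  0.4  -0.  ] w0.114 ff12.0 j6 -0.45
True
pressed t20.19 L [ 0.0277 -0.06    0.0373] F [-0.6  0.3  6.2] M [-0.04  0.24 -0.03] w0.111 ff17.2 j6 -0.45
```

The stud went fully in, as the tip height of 37 mm and the stop show. Now I turn it clockwise.

Run:
```python
from h import *
P=status.observe()["tcp_pos"]
print(ctrl.servo_line([P[0],P[1],.0365],feed=.02,stop_force=20));st("seat")
j=np.array(solve_ik([P[0],P[1],.0365],status.observe()["tool_rot"]))
for d in(.4,.8,1.2,1.4,1.5,1.56):
    t=j.copy();t[5]+=d;ctrl.goto_joints(t);o=st("turn %.2f"%d)
```

```text
False
seat t20.44 L [ 0.0278 -0.06    0.0372] F [-3.5  1.5 11.6] M [ 0.07  0.82 -0.02] w0.113 ff17.5 j6 -0.45
turn 0.40 t20.91 L [ 0.0274 -0.0599  0.0372] F [-3.9  1.7 11.6] M [ 0.05  0.97 -0.02] w0.112 ff17.6 j6 -0.05
turn 0.80 t21.38 L [ 0.027  -0.0597  0.0371] F [-5.1  1.7 12.2] M [ 0.18  1.1  -0.03] w0.117 ff17.6 j6 0.35
turn 1.20 t21.84 L [ 0.0268 -0.0594  0.0371] F [-5.2  1.5 13.8] M [ 0.35  1.21 -0.02] w0.112 ff17.6 j6 0.75
turn 1.40 t22.15 L [ 0.0268 -0.0592  0.0371] F [-6.9  2.8 13.7] M [ 0.44  1.2  -0.06] w0.116 ff17.6 j6 0.95
turn 1.50 t22.40 L [ 0.0268 -0.0591  0.0371] F [-4.7  3.4 13.8] M [0.51 1.16 0.02] w0.110 ff17.6 j6 1.05
turn 1.56 t22.65 L [ 0.0269 -0.0591  0.0371] F [-4.7  2.8 14.1] M [0.55 1.13 0.28] w0.119 ff17.5 j6 1.11
```

Run:
```python
from h import *
P=status.observe()["tcp_pos"]
ctrl.servo_line([P[0],P[1],.0376],feed=.01);st("relax")
gripper_to(0.25);st("open")
P=status.observe()["tcp_pos"]
ctrl.servo_line([P[0],P[1],.16],feed=.1)
ctrl.move_to(W(-.17,.08,.22),Q(yaw));st()
crop("top","pics/tope.png",240,138);crop("side","pics/sidee.png",205,155)
```

```text
relax t22.96 L [ 0.0268 -0.059   0.0377] F [-2.4  0.2  5.2] M [0.01 0.59 0.32] w0.117 ff15.9 j6 1.11
open t23.38 L [ 0.028  -0.0596  0.038 ] F [-0.8 -0.3  5.5] M [-0.04  0.27 -0.02] w0.252 ff2.8 j6 1.11
 t25.73 L [-0.1684  0.0793  0.2203] F [ 0.7 -0.7 -0.5] M [ 0.01  0.13 -0.02] w0.252 ff0.0 j6 1.23
```

View pics/tope.png

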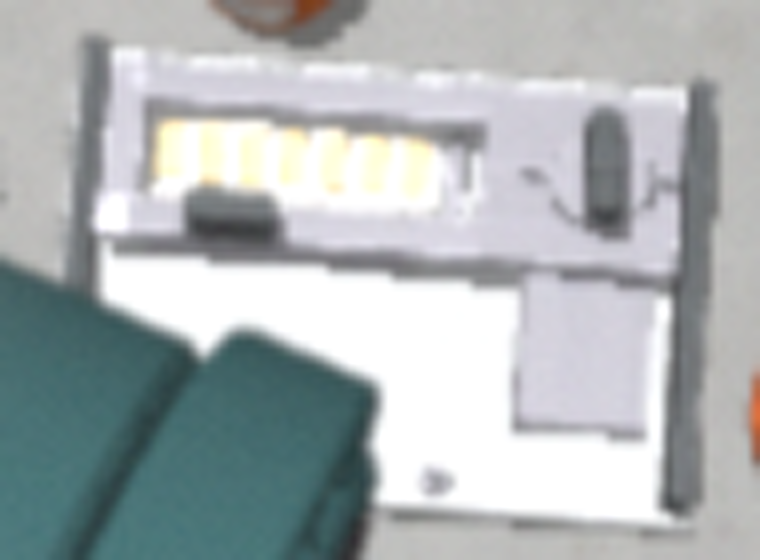

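View pics/sidee.png

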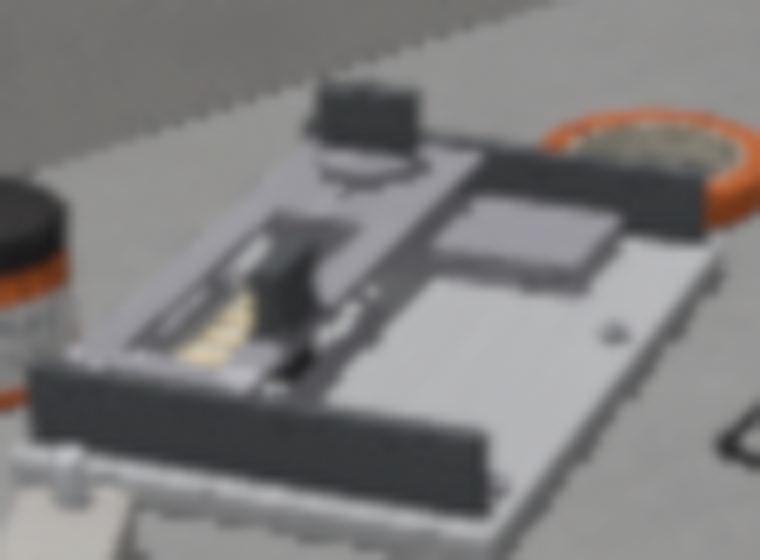

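The wing now lies along the nest's x, at top crop (605,165), and it looks lower in the side crop, with its top at about (370,88). I'll check the height numerically and hand in if it is down.

Run:
```python
from h import *
from fit import proj
for z in(.057,.058,.067):
    q=proj("side",W(.028,-.0597,z)); print(z,(q-np.array([205,155])+.5)*8-.5)
    q=proj("side",W(-.0035,-.0597,.067)); 
print("before (expected 470,66 seen):",(q-np.array([205,155])+.5)*8-.5)
```

```text
0.057 [374.92573292  85.75966036]
0.058 [374.85527216  82.46264263]
0.067 [374.21885884  52.66942061]
before (expected 470,66 seen): [478.38491934  65.7212836 ]
```

The wing top reads about 57–58 mm, so the stud is down and locked.

```bash
python3 -c "
from cell import ctrl
print(ctrl.sign_off())"
```

```text
the job is handed in; nothing more can be done
None
```

The job is handed in: the keeper is home against its stop, and the stud is pushed in, turned clockwise to its stop, and stayed down when released, with the robot clear and no bystander touched on any move.

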